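# Pack out the stub arbor with spacing collars, widest first

### The job

Pack out the upright arbor with the three steel spacing collars: thread the widest on first, down onto the shoulder, then the middle one and last the narrowest, each flat and fully home on the one below. Let go of them, and do not shift the bolt, nut, tin and tape measure that lie about.

Things in the scene. Friction and masses are not known exactly. Their poses are not given: they have to be found in the camera images.
- arbor_stand: Fixture fixed to the bench: grey base plate 90 x 70 x 10 mm, on it a grey hub 54 mm wide up to 22 mm above the bench, a steel shoulder 34 mm wide up to 30 mm, then the bare upright steel arbor, 17 mm in diameter, up to 94 mm, its last 8 mm tapering to 9 mm. Origin at the centre of the underside, on the arbor's axis; z up.
- shoulder (a point): Point on the arbor's axis at the top face of the shoulder, 30 mm above the bench, on which the first collar sits; z up.
- arbor_tip (a point): Point on the arbor's axis at its top end, 94 mm above the bench (64 mm above the shoulder). Left of the stand (y above 0.2 m) a vice, a wooden rest and an oil can stand on the bench, up to about 200 mm high: pass over or round them.
- wide_collar: Plain steel spacing collar (flat ring), the wide one of three: 62 mm outer diameter, 12 mm thick, bore 20 mm (the arbor is 17 mm). Starts lying flat on the bench. Origin on the ring's axis in the plane of its underside; z up along the axis.
- middle_collar: Plain steel spacing collar (flat ring), the middle one of three: 50 mm outer diameter, 20 mm thick, bore 20 mm (the arbor is 17 mm). Starts lying flat on the bench. Origin on the ring's axis in the plane of its underside; z up along the axis.
- narrow_collar: Plain steel spacing collar (flat ring), the narrow one of three: 38 mm outer diameter, 14 mm thick, bore 20 mm (the arbor is 17 mm). Starts lying flat on the bench. Origin on the ring's axis in the plane of its underside; z up along the axis.
- bolt: Bystander: plain hex bolt, 65 mm long, 24 mm over the head, lying on the bench; origin at the underside, mid-length.
- loose_nut: Bystander: dark hex nut, 24 x 27 x 13 mm, lying flat; origin at the centre of its underside.
- tin: Bystander: open round grey tin, 83 mm wide, 77 mm high; origin at the centre of its underside.
- tape: Bystander: yellow and black pocket tape measure, 32 x 81 mm on the bench, 65 mm high; origin at the centre of its underside.
Not all that is in view belongs to the job. What is shaped like the narrow_collar but black, blue or pink is not meant.

How it is judged:
By the outcome, as a careful person would: the job done as asked, in the order asked, and still so for the second after the job is handed in, with the robot touching nothing.
It also fails if it takes over 72 s, if anything falls off the work surface, if the arm or the gripper's body presses on something with over 40 N, if the wrist force passes 120 N, or if a joint passes its speed limit or range.

### The arm

A 7-joint arm with a two-finger parallel gripper is mounted at the origin on the work surface; the furniture and walls round the work are solid. World frame = base frame: x ahead of the robot, y to its left, z up, the work surface at z = 0. Lengths are in m, angles in degrees, forces in N, time in s.
With the tool pointing down it reaches from about 0.425 to 0.825 m from the base axis. Payload 3.6 kg.
Tool frame: the origin (TCP) lies at the centre of the arm's flange, where the gripper is bolted on; the fingertips stand 186 mm ahead of it and the grasp point (between the pads) lies 167 mm ahead of it (bot.grip_point_offset is the distance from the TCP to the grasp point, in m); z points along the fingers, y is the line along which they close (so a half turn about z gives the same grasp; the last joint's range is limited). The gripper opens to 93 mm and grips with 3 to 60 N. Pads are 15 mm wide; open, the fingers measure 128 mm over their backs; the gripper's body (75 mm by 188 mm) begins 65 mm behind the grasp point.
Start: joints at [74.8, 35.231, -0.722, 81.555, 0.464, 63.22, -2.315], TCP at [0.154, -0.632, 0.405] pointing down, gripper open.
Joint ranges: [-178.69, 178.69], [-17.37, 117.87], [-77.05, 75.6], [15.02, 138.74], [-78.02, 258.01], [0.78, 113.62], [-162.83, 162.83]. Speed limits (degrees/s): [159.86, 159.86, 180, 180, 180, 180, 180].

### API

Orientations are given as a 3x3 rotation matrix whose columns are the frame's x, y, z axes.
In Python, from bench import bot gives the robot as it stands. The module is installed in compiled form; this text tells all that it offers. Calls block until the motion is done:
- bot.movep(position, orientation): joint-space move of the TCP to a pose.
- bot.movel(position, frame=None, v=0.15, max_force=None): straight line of the TCP; frame=None keeps the orientation; v is the mean speed in m/s. With max_force (N) it stops when the force on the tool has changed by that much, and returns True; else False.
- bot.move_joints(angles): joint-space move.
- bot.ungrasp() and bot.clamp(): open the fingers fully, or close them until they stop; the grip force is fixed at half the most.
- bot.sleep(seconds).
- bot.solve_ik(position, orientation): joint angles nearest the present ones, or None.
- bot.get_state(): the state.
- bot.get_image(name): name is "scene" or "top" or "wrist"; returns a dict with "img" (400x640x3 uint8, red, green, blue), "fx", "fy", "cx", "cy" (pixels), "xyz" and "rotation" of the camera in the world; the wrist camera has in their place "tool_from_camera" (4x4, takes a point from camera to tool coordinates, whose origin is the TCP and whose axes are the flange's). Camera axes: x right, y down, z forward; pixel columns grow to the right and rows downward; lengths in m; the calibration is good to about 2 mm. A picture is of the moment at which its call begins: read the wrist's pose just before it. There is no depth.
A pose or a line that the arm cannot do raises bot.IKError and nothing moves.
- bot.sign_off(): hands the job in; it is judged then, once.
The state is a dict: "time": time; "joints": joint angles; "qd": joint speeds; "tau": joint torques, N m; "tcp_pos": TCP position; "tcp_rot": TCP orientation; "force": force on the tool from outside, world axes, zero at the start; "moment": the same for the moment, N m; "width": opening from 0.0 (shut) to 1.0 (fully open); "finger_force": force on a finger pad.
Only numpy, scipy, OpenCV 4.12 (cv2) and the standard library are available. Lean on these libraries where they do the work, as an engineer would, in place of code of your own. Each camera call takes 0.05 s, during which the arm holds its last target. There are 200 camera calls.

## Working session

There is one attempt and no reset: what is moved stays moved. The work goes in short steps, each a Python script; the robot and the scene stay as the last script left them, time stands still between calls to the robot, and variables do not carry over. Pictures are saved under pics/ and viewed, at most 10 in all, crops included, and the job is handed in when it is done.

```bash
mkdir -p pics; python3 - <<'E'
from bench import bot
import cv2,numpy as np
for n in("top","scene"):
    d=bot.get_image(n); cv2.imwrite(f"pics/{n}0.png",d["img"][:,:,::-1]); print(n,{k:(np.round(v,4).tolist()) for k,v in d.items() if k!="img"})
s=bot.get_state();print(s["time"],s["tcp_pos"],s["tcp_rot"],s["width"],bot.grip_point_offset)
E
```

```text
top {'fx': 387.9103, 'fy': 387.9103, 'cx': 322.3976, 'cy': 200.4384, 'xyz': [0.3731, -0.1435, 0.9282], 'rotation': [[0.0272, -0.9866, 0.1607], [-0.9996, -0.0275, 0.0006], [0.0038, -0.1606, -0.987]]}
scene {'fx': 409.0693, 'fy': 409.0693, 'cx': 323.5033, 'cy': 199.5906, 'xyz': [0.249, -0.6625, 0.7197], 'rotation': [[0.9059, -0.3207, 0.2767], [-0.4235, -0.6738, 0.6055], [-0.0077, -0.6657, -0.7462]]}
0.1 [ 0.15369712 -0.63127705  0.40372082] [[ 9.71607820e-01  2.36596517e-01 -5.76900986e-04]
 [ 2.36597217e-01 -9.71605329e-01  2.20039938e-03]
 [-3.99132442e-05 -2.27441841e-03 -9.99997413e-01]] 1.0025411961473043 0.1673
```

View pics/top0.png

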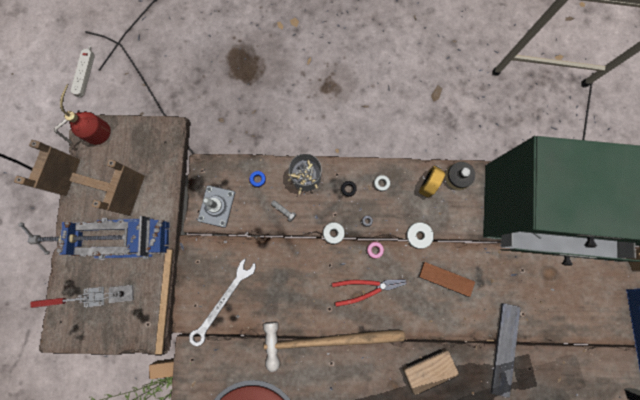

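View pics/scene0.png

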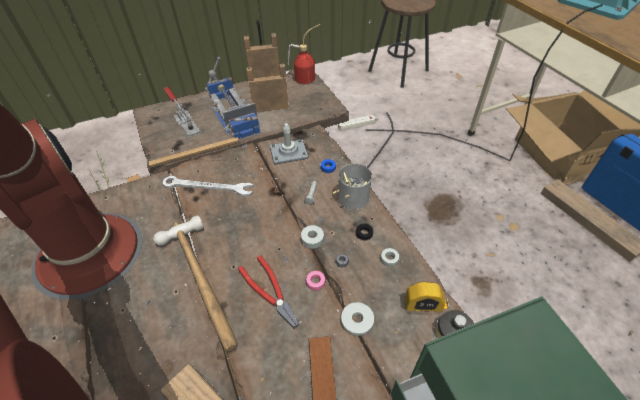

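The top view shows these rings:
- **Pale steel rings:** (420,235) is the widest, (333,232) is the middle one and (382,183) is the small one.
- **Lookalikes of the narrow collar:** black (348,188), blue (257,179) and pink (375,250). The nut is at (367,220).
- **Choice for narrow:** the steel one at (382,183).

The stand is at (215,205), the tin at (305,173), the tape at (432,181) and the bolt at (283,210). Next I'll measure from both views.

```bash
cat > h.py <<'E'
from bench import bot
import cv2,numpy as np
def cam(n):
    s=bot.get_state(); d=bot.get_image(n)
    if n=="wrist":
        T=np.array(d["tool_from_camera"]);R=np.array(s["tcp_rot"])
        d["rotation"]=R@T[:3,:3]; d["xyz"]=np.array(s["tcp_pos"])+R@T[:3,3]
    return d
def onplane(d,uv,z):
    uv=np.atleast_2d(np.asarray(uv,float))
    r=np.c_[(uv[:,0]-d["cx"])/d["fx"],(uv[:,1]-d["cy"])/d["fy"],np.ones(len(uv))]@np.array(d["rotation"]).T
    c=np.array(d["xyz"]); return c+r*((z-c[2])/r[:,2])[:,None]
def proj(d,p):
    q=np.array(d["rotation"]).T@(np.array(p)-np.array(d["xyz"]))
    return np.array([d["fx"]*q[0]/q[2]+d["cx"],d["fy"]*q[1]/q[2]+d["cy"]])
def rings(d,lo=150,smax=40,amin=30):
    "bright grey blobs with a hole: (outer contour, hole contour)"
    h=cv2.cvtColor(d["img"],cv2.COLOR_RGB2HSV)
    m=((h[:,:,2]>lo)&(h[:,:,1]<smax)).astype(np.uint8)*255
    cs,hi=cv2.findContours(m,cv2.RETR_CCOMP,cv2.CHAIN_APPROX_NONE)
    out=[]
    for i,c in enumerate(cs):
        if hi[0][i][3]<0 and cv2.contourArea(c)>amin and hi[0][i][2]>=0:
            k=hi[0][i][2];ks=[]
            while k>=0: ks.append(cs[k]);k=hi[0][k][0]
            out.append((c[:,0],max(ks,key=cv2.contourArea)[:,0]))
    return out
def circ(P):
    "circle through plane points"
    (x,y),r=cv2.minEnclosingCircle((P[:,:2]*1000).astype(np.float32)); 
    A=np.c_[2*P[:,:2],np.ones(len(P))];s=np.linalg.lstsq(A,(P[:,:2]**2).sum(1),rcond=None)[0]
    return s[0],s[1],2*np.sqrt(s[2]+s[0]**2+s[1]**2)
def save(d,n,box=None,f=1):
    im=d["img"][:,:,::-1]
    if box: im=im[box[1]:box[3],box[0]:box[2]]
    cv2.imwrite("pics/"+n,cv2.resize(im,None,fx=f,fy=f,interpolation=cv2.INTER_CUBIC))
E
python3 - <<'E'
from h import *
for n in("top","scene"):
    d=cam(n)
    for c,k in rings(d):
        P=onplane(d,c,.015); x=circ(P)
        if .3<x[0]<.9 and x[2]<.1: print(n,c.mean(0).round(),"outer",np.round(x,4),"hole",np.round(circ(onplane(d,k,.015)),4),len(k))
    if n=="top":
        save(d,"crop.png",(190,140,450,270),3)
        for nm,u,z in[("stand base",(215,206),.01),("tip",(214,201),.094),("bolt",(283,210),.01),("nut",(367,220),.013),("tin",(305,173),.077),("tape",(432,181),.065),("black",(348,188),.014),("pink",(375,250),.014),("blue",(257,179),.014)]: print(nm,onplane(d,u,z)[0].round(3))
E
```

```text
top [589. 251.] outer [ 0.4175 -0.771   0.0217] hole [ 0.4172 -0.7818  0.0047] 4
top [334. 233.] outer [ 0.4461 -0.1713  0.0467] hole [ 0.4461 -0.1712  0.0218] 26
top [420. 235.] outer [ 0.4461 -0.3749  0.0585] hole [ 0.4457 -0.375   0.0223] 25
top [217. 205.] outer [0.5031 0.1095 0.0747] hole [0.4719 0.1359 0.0047] 4
top [382. 182.] outer [ 0.5701 -0.285   0.0347] hole [ 0.5699 -0.2849  0.0225] 25
top [ 13. 168.] outer [0.5826 0.6035 0.0574] hole [0.5841 0.597  0.0078] 8
top [229. 150.] outer [0.6427 0.0885 0.0294] hole [0.64   0.0805 0.005 ] 4
top [277. 112.] outer [ 0.7389 -0.0198  0.0343] hole [ 0.7407 -0.0369  0.0051] 4
top [138.  51.] outer [0.8936 0.3352 0.052 ] hole [0.8947 0.321  0.0093] 9
stand base [0.502 0.113 0.01 ]
tip [0.501 0.093 0.094]
bolt [ 0.497 -0.049  0.01 ]
nut [ 0.478 -0.25   0.013]
tin [ 0.573 -0.102  0.077]
tape [ 0.565 -0.391  0.065]
black [ 0.554 -0.204  0.014]
pink [ 0.408 -0.269  0.014]
blue [0.57  0.016 0.014]
scene [357. 317.] outer [ 0.444  -0.3791  0.0598] hole [ 0.444  -0.3792  0.0214] 32
scene [390. 255.] outer [ 0.5685 -0.2877  0.0356] hole [ 0.5691 -0.2881  0.0209] 26
scene [312. 234.] outer [ 0.446  -0.1696  0.0482] hole [ 0.4462 -0.1695  0.0212] 24
scene [287. 151.] outer [0.4995 0.102  0.0805] hole [0.5004 0.104  0.0458] 55
scene [287. 128.] outer [0.5333 0.1924 0.0288] hole [0.5306 0.181  0.0072] 4
```

View pics/crop.png

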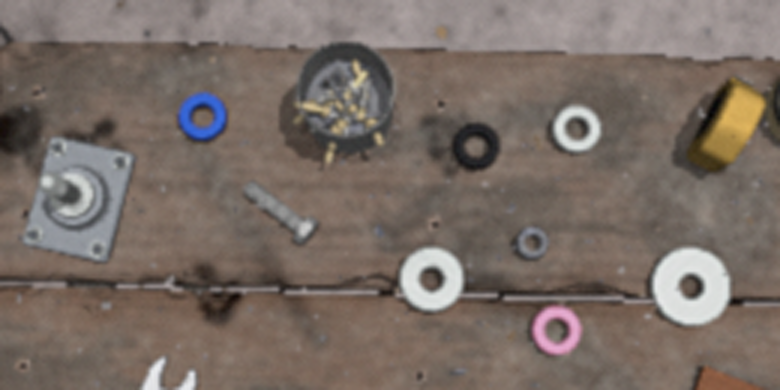

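The crop confirms it: steel narrow at (576,128), with black, blue and pink left out. The arbor leans left only through perspective. I'll close along x everywhere so the gripper body stays clear of the vice.

```bash
cat >> h.py <<'E'
def Rz(yaw):
    c,s=np.cos(np.radians(yaw)),np.sin(np.radians(yaw)); return np.array([[c,s,0],[s,-c,0],[0,0,-1.]])
E
python3 - <<'E'
from h import *
print(np.round(bot.get_image("wrist")["tool_from_camera"],4).tolist())
for yaw in(90,-90):
    for p in[(.445,-.377,.2),(.446,-.170,.2),(.569,-.287,.2),(.503,.111,.25),(.503,.111,.35),(.445,-.377,.35)]:
        q=bot.solve_ik(p,Rz(yaw)); print(yaw,p,None if q is None else np.round(q))
E
```

```text
[[0.0004, -0.9628, -0.2703, 0.0751], [1.0, 0.0005, -0.0002, 0.0003], [0.0003, -0.2703, 0.9628, 0.0197], [0.0, 0.0, 0.0, 1.0]]
90 (0.445, -0.377, 0.2) [ 46.  45. -13. 103.  17.  34.  23.]
90 (0.446, -0.17, 0.2) [ 28.  40. -14. 120.  24.  23.  -6.]
90 (0.569, -0.287, 0.2) [ 34.  49. -16.  94.  19.  40.   8.]
90 (0.503, 0.111, 0.25) [  1.  38. -25. 113.  27.  35. -41.]
90 (0.503, 0.111, 0.35) [ 14.  33. -44. 107.  29.  52. -44.]
90 (0.445, -0.377, 0.35) [ 51.  34. -20.  97.  14.  52.  25.]
-90 (0.445, -0.377, 0.2) [  25.   46.   22.  104.  -28.   35. -116.]
-90 (0.446, -0.17, 0.2) [   6.   41.   18.  121.  -31.   23. -131.]
-90 (0.569, -0.287, 0.2) [  11.   50.   24.   95.  -28.   41. -131.]
-90 (0.503, 0.111, 0.25) [ 23.  53. -66. 112.  59.  58. 108.]
-90 (0.503, 0.111, 0.35) [ 24.  42. -66. 107.  44.  62. 121.]
-90 (0.445, -0.377, 0.35) [  22.   34.   25.   98.  -18.   52. -125.]
```

```bash
python3 - <<'E'
from h import *
bot.movep((.503,.111,.40),Rz(90)); print(bot.get_state()["time"])
d=cam("wrist"); save(d,"w1.png"); print(proj(d,(.503,.111,.094)),proj(d,(.503,.111,.03)), d["fx"])
np.savez("w1.npz",**d)
E
```

```text
3.1333
[315.24860358 195.88473014] [315.30183858 182.23198459] 304.1899117311317
```

View pics/w1.png

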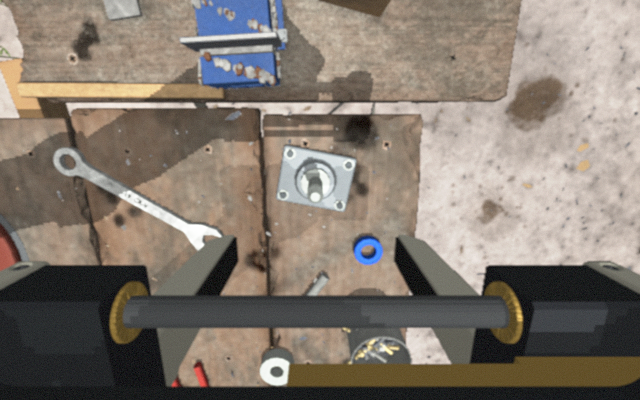

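The arbor tip appears at about (315,195) and the shoulder at about (315,180), next to the predicted (315,196) and (315,182). I'll measure more exactly in a magnified crop.

```bash
python3 - <<'E'
from h import *
d=dict(np.load("w1.npz")); save(d,"w1c.png",(270,135,365,215),8)
E
```

```text
(no output)
```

View pics/w1c.png

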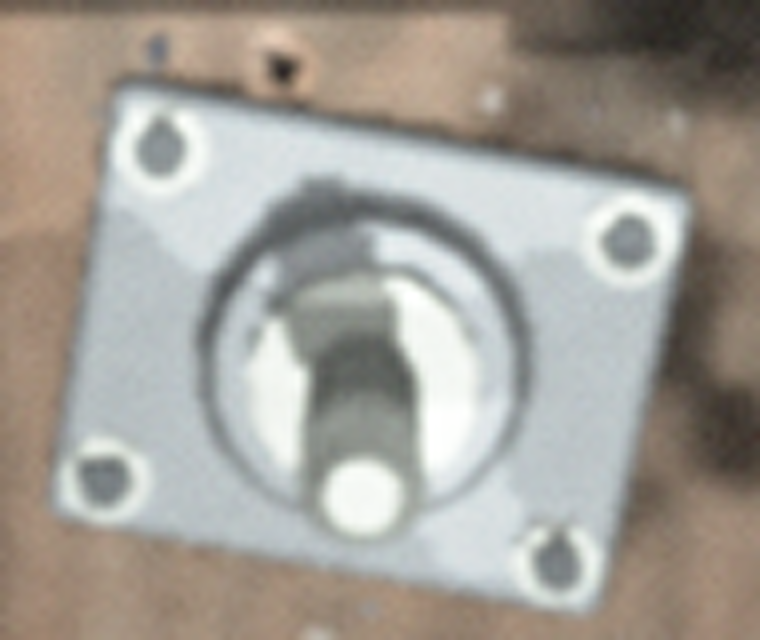

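The four bolt holes in the crop are at (160,148), (629,240), (557,562) and (104,480). The tip disc is at (362,497).

```bash
python3 - <<'E'
from h import *
d=dict(np.load("w1.npz"))
f=lambda p:(np.array(p)+.5)/8-.5+np.array([270,135])
print("tip",onplane(d,f((362,497)),.094)[0].round(4))
H=onplane(d,f([(160,148),(629,240),(557,562),(104,480)]),.010);print("base",H.mean(0).round(4),"hub",onplane(d,f((366,355)),.022)[0].round(4), [np.linalg.norm(H[i]-H[i-1]).round(4) for i in range(4)])
# wide collar
bot.movep((.4455,-.377,.36),Rz(90)); print(bot.get_state()["time"])
d=cam("wrist"); save(d,"w2.png")
for c,k in rings(d):
    x=circ(onplane(d,c,.012))
    if x[2]<.1 and x[2]>.03: print(c.mean(0).round(),"outer",np.round(x,4),"hole",np.round(circ(onplane(d,k,.012)),4))
E
```

```text
tip [0.5026 0.1102 0.094 ]
base [0.5025 0.11   0.01  ] hub [0.503  0.1133 0.022 ] [np.float64(0.0527), np.float64(0.0726), np.float64(0.0521), np.float64(0.0726)]
4.975
[382. 207.] outer [ 0.5278 -0.3964  0.062 ] hole [ 0.5388 -0.3616  0.0057]
[198. 137.] outer [ 0.3236 -0.3166  0.0446] hole [ 0.3272 -0.3382  0.0036]
[437. 102.] outer [ 0.5712 -0.2865  0.0389] hole [ 0.5707 -0.2873  0.0195]
```

View pics/w2.png

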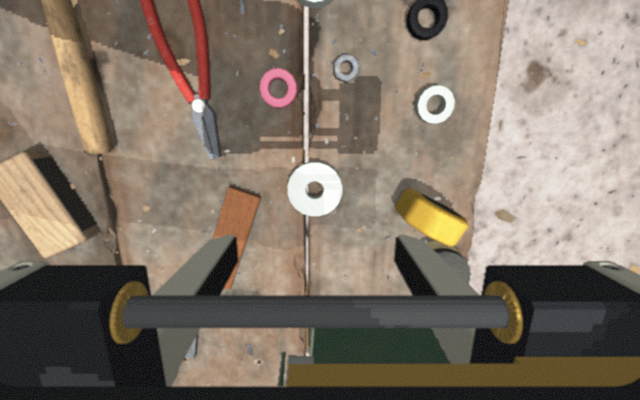

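The wide collar is at (315,189), merged with the bright plank seam. An opening of the mask will separate it. The tape is at (430,215), about 90 mm to the right, so it's clear of the fingers.

```bash
sed -i 's/^    cs,hi=/    if op: m=cv2.morphologyEx(m,cv2.MORPH_OPEN,np.ones((op,op),np.uint8))\n    cs,hi=/; s/amin=30):/amin=30,op=0):/' h.py
cat >> h.py <<'E'
G=bot.grip_point_offset; TIP=.186; A=np.array([.5026,.1101]); 
def find(xy,z,OD):
    "centre of the collar near xy from the wrist camera; z = height of its top face"
    d=cam("wrist"); best=None
    for c,k in rings(d,op=7):
        o=circ(onplane(d,c,z)); h=circ(onplane(d,k,z))
        if np.hypot(o[0]-xy[0],o[1]-xy[1])<.03 and abs(o[2]-OD)<.006: best=(o,h)
    print("found",None if best is None else np.round(best,4).tolist()); return best
def pick(xy,z0=.20,tip=.003):
    bot.movep((*xy,z0+.05),Rz(90)); bot.movel((*xy,TIP+tip),v=.12)
    bot.clamp(); s=bot.get_state(); print("grip",s["width"],s["finger_force"],s["time"])
E
python3 - <<'E'
from h import *
b=find((.4455,-.377),.012,.062)
if b:
    xy=np.array(b[1][:2])
    if np.hypot(*(np.array(b[0][:2])-xy))<.003:
        pick(xy)
        p=bot.get_state()["tcp_pos"]; bot.movel((p[0],p[1],p[2]+.12),v=.2)
        s=bot.get_state();print(s["width"],s["tcp_pos"],s["force"],s["time"]); d=cam("wrist"); save(d,"w3.png"); np.savez("w3.npz",**d)
        print(proj(d,(*p[:2],p[2]+.12-.183+.012)))
E
```

```text
found [[0.4457, -0.378, 0.0615], [0.4459, -0.3781, 0.0195]]
grip 0.6569005346321807 30.000470699742436 6.875
0.656263166748862 [ 0.44506172 -0.3781291   0.30790248] [ 0.02829584  0.10585688 -1.96881971] 7.625
[317.93446995 261.22576591]
```

```bash
cat >> h.py <<'E'
def inhand(T,OD,tip=.003):
    "bore centre of the held collar relative to the tcp (world xy); T = thickness"
    p=np.array(bot.get_state()["tcp_pos"]); d=cam("wrist"); z=p[2]-TIP-tip+T; e=proj(d,(*p[:2],z)); res=None
    for lo in(150,120,180,100,200):
        for c,k in rings(d,lo,60):
            h=circ(onplane(d,k,z))
            if abs(h[2]-.02)<.004 and np.hypot(h[0]-p[0],h[1]-p[1])<.008: res=np.array(h[:2])-p[:2]; print("inhand",lo,res.round(4),round(h[2],4)); return d,e,res
    print("inhand none",e); return d,e,None
def over(z=.345): bot.movep((*A,z),Rz(90))
E
python3 - <<'E'
from h import *
over(); d,e,r=inhand(.012,.062); s=bot.get_state(); print(s["time"],s["tcp_pos"],s["force"],s["width"])
save(d,"w4.png",(215,170,415,320),4); print(proj(d,(*A,.094)),e)
E
```

```text
inhand 150 [-0.0005 -0.0006] 0.0179
9.5167 [0.50311247 0.10862291 0.34465201] [-0.71903276  1.12101904 -1.90484588] 0.6567386423899595
[315.1387322  212.63285171] [315.80403641 254.62663768]
```

View pics/w4.png

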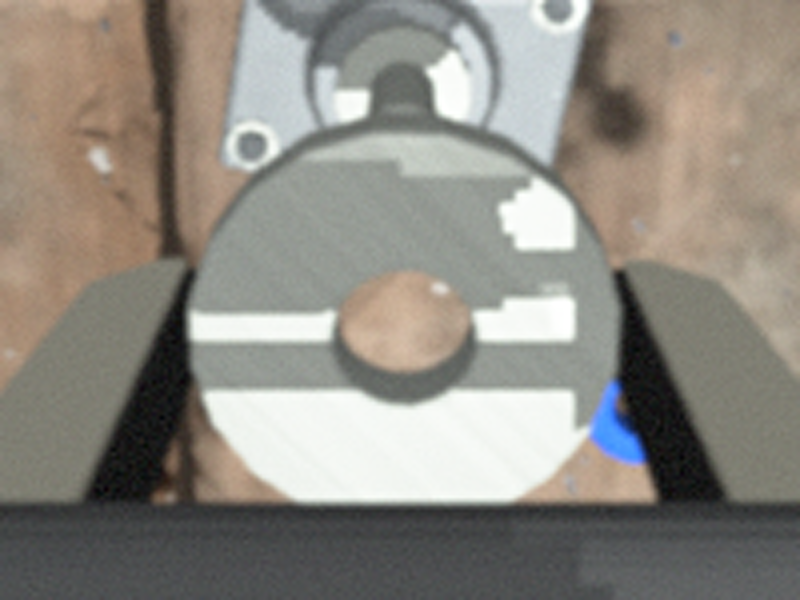

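The collar is held level. Its bore centre is at crop (404,336), which is pixel (315.9,253.9), against (315.8,254.6) expected, so it's centred in the hand. Next I lower it with position correction and a force stop.

```bash
cat >> h.py <<'E'
def lower(seat,off=(0,0),tip=.003):
    "align the bore over the arbor, then slide down until it stops at underside height `seat`"
    t=A-np.array(off); zc=.097+TIP+tip; cmd=t.copy()
    bot.movel((*cmd,zc),v=.12)
    for i in range(2):
        bot.sleep(.25); e=t-np.array(bot.get_state()["tcp_pos"])[:2]; cmd=cmd+e; bot.movel((*cmd,zc),v=.05)
    bot.sleep(.2); p=bot.get_state(); print("aligned",(np.array(p["tcp_pos"])[:2]-t).round(4),p["tcp_pos"][2]-zc,p["time"])
    hit=bot.movel((*cmd,seat+TIP+tip-.002),v=.05,max_force=12)
    s=bot.get_state(); print("hit",hit,"underside",round(s["tcp_pos"][2]-TIP-tip,4),np.round(s["force"],1),s["width"],s["time"]); return s
E
python3 - <<'E'
from h import *
lower(.030)
E
```

```text
aligned [-0.  0.] 7.84547462584495e-06 11.3583
hit True underside 0.0301 [-1.  -0.9  3.8] 0.6579462924626346 12.6167
```

```bash
cat >> h.py <<'E'
def release():
    bot.ungrasp(); p=bot.get_state()["tcp_pos"]; bot.movel((p[0],p[1],.345),v=.2)
E
python3 - <<'E'
from h import *
release()
d=cam("wrist"); save(d,"seat1.png",(265,130,365,220),6)
bot.movep((.446,-.170,.36),Rz(90)); b=find((.446,-.170),.020,.050); print(bot.get_state()["time"])
if b:
    xy=np.array(b[1][:2])
    if np.hypot(*(np.array(b[0][:2])-xy))<.003:
        pick(xy,tip=.004)
        p=bot.get_state()["tcp_pos"]; bot.movel((p[0],p[1],p[2]+.12),v=.2); over()
        d,e,r=inhand(.020,.050,.004); save(d,"w5.png",(215,170,415,320),4); print(e,bot.get_state()["time"])
E
```

```text
found [[0.4457, -0.1729, 0.0495], [0.4458, -0.1729, 0.0192]]
15.3167
grip 0.5244254035111795 30.000007711350918 17.25
inhand 150 [ 0.0005 -0.0014] 0.0194
[316.30839513 259.86193847] 19.1667
```

View pics/w5.png

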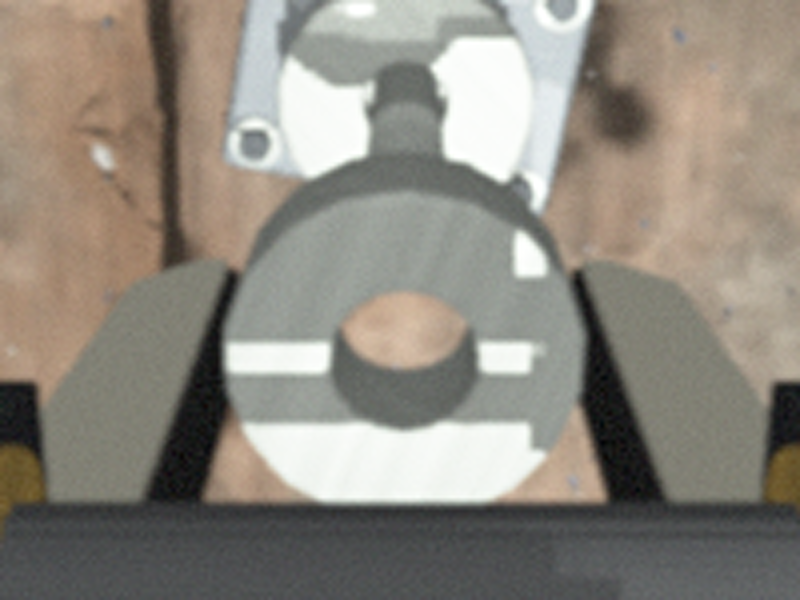

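The wide collar sits on the shoulder. The middle collar is level in the grip, with its bore at crop (404,359), which is (316.0,259.6), against (316.3,259.9) expected.

```bash
python3 - <<'E'
from h import *
s=lower(.042,tip=.004)
if abs(s["tcp_pos"][2]-TIP-.004-.042)<.002:
    release()
    bot.movep((.570,-.287,.36),Rz(90)); b=find((.570,-.287),.014,.038); print(bot.get_state()["time"])
    if b:
        xy=np.array(b[1][:2])
        if np.hypot(*(np.array(b[0][:2])-xy))<.003:
            pick(xy,tip=.003)
            p=bot.get_state()["tcp_pos"]; bot.movel((p[0],p[1],p[2]+.14),v=.2); over(.36)
            d,e,r=inhand(.014,.038,.003); save(d,"w6.png",(215,170,415,320),4); print(e,bot.get_state()["time"])
E
```

```text
aligned [-0. -0.] -1.6654491115375425e-05 21.0
hit True underside 0.042 [ 0.1 -0.2  4.3] 0.521962711510672 22.0333
found [[0.57, -0.2873, 0.0365], [0.5699, -0.2875, 0.0207]]
25.175
grip 0.3998006932002471 29.999846750870347 27.275
inhand 120 [-0.0002 -0.001 ] 0.0167
[315.7781781  256.22699294] 29.675
```

View pics/w6.png

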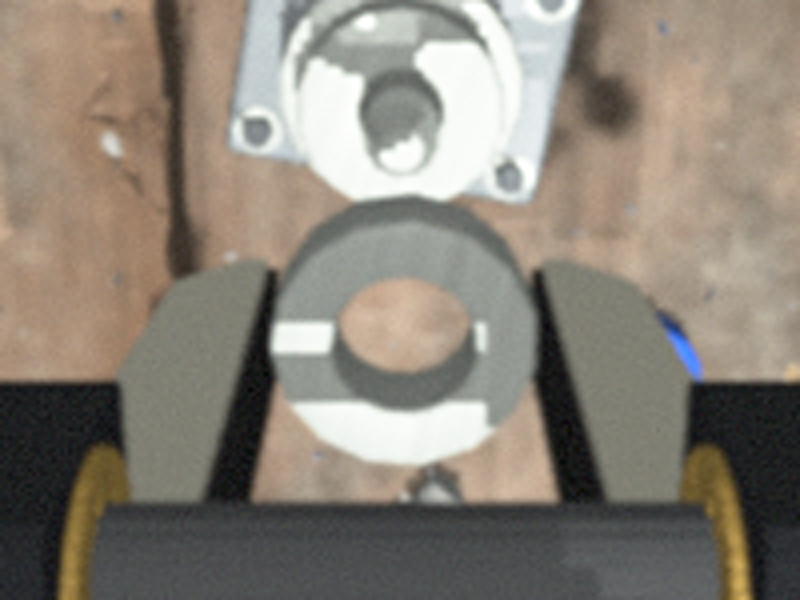

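The middle collar is on the arbor. The narrow collar's bore is at crop (404,343), which is (315.9,255.6), against (315.8,256.2) expected, so it's centred.

```bash
python3 - <<'E'
from h import *
s=lower(.062)
if abs(s["tcp_pos"][2]-TIP-.003-.062)<.002:
    release(); p=bot.get_state()["tcp_pos"]
    bot.movep((.503,.0,.38),Rz(90)); bot.sleep(.5)
    t,c=cam("top"),cam("scene")
    save(t,"e1.png",(190,140,450,270),3); save(c,"e2.png",(240,90,400,210),4)
    a=cv2.imread("pics/e1.png");b=cv2.imread("pics/e2.png")
    w=800;im=np.vstack([cv2.resize(a,(w-200,300)),cv2.resize(b,(w-200,300))[:, :]]);cv2.imwrite("pics/end.png",im); print(bot.get_state()["time"])
E
```

```text
aligned [0. 0.] -2.6181669680047648e-06 31.6417
hit True underside 0.0618 [-0.5 -0.1  4.3] 0.3986916073569753 32.325
35.1
```

View pics/end.png

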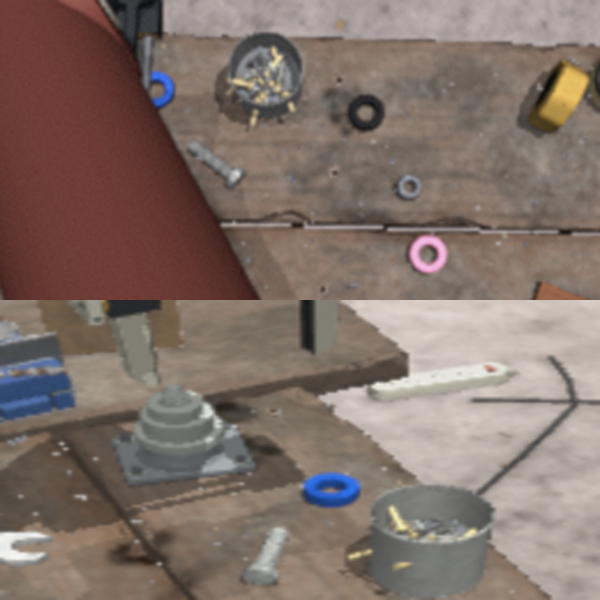

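The stack stands level on the arbor, wide, middle, narrow from the bottom, at (180,425) in the lower half. The bolt, nut, tin and tape are where they were, and the gripper is clear.

```bash
python3 -c "
from bench import bot
print(bot.sign_off())"
```

```text
the job is handed in; nothing more can be done
None
```

The job is handed in: the wide, middle and narrow collars are on the arbor in that order, each stopped within 0.2 mm of its seat height and released, with the bolt, nut, tin and tape measure undisturbed, at about 35 s of the 72 s allowed.

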